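Empty the dish rack of its glass boards, load the cutlery cassette and shut the hold-down

TASK

Lift the rack's red-handled sprung hold-down until it stays open by itself, slide every glass board straight up out of its slot and stand it upright in the oak board file, one board to a bay. Set the yellow cutlery cassette upright in the rack's grey cradle while the hold-down is open, then shut the hold-down fully so that it presses the cassette home. Do not let a glass board fall over, and leave the sugar bowl, pie dish and reamer where they are.

Things in the scene. Friction and masses are not known exactly. Their poses are not given: they have to be found in the camera images.
- rack: Steel dish rack fixed to the counter, base 190 (x) x 340 (y) x 20 mm; place and yaw vary. Origin: centre of its underside; z up, x away from the robot to its hinge side, y along its row. Board slots at y = -95, -45, +5 mm, grey cradle at y = +85 mm. Two hinge posts 155 mm high at x = 85, y = +-163 mm.
- slot0 (a point): Middle of the floor of the slot at y = -95 mm, 20 mm above the counter, axes as the rack. Each slot runs along x, 11 mm wide, between pairs of steel plates whose tops are 70 mm above the counter; rods at x = +-67 mm (tops 49 mm above the counter) stop the board's edges.
- cradle (a point): Centre of the top of the cradle's sprung black seat when up, 52 mm above the counter; axes as the rack. Grey walls, 108 (x) x 64 (y) mm inside, 4 mm thick, tops 75 mm above the counter. The cassette stands here, its x along the rack's x either way round. The seat bears its weight; it sinks up to 12 mm against 5 to 12 N; the shut hold-down holds it about 10 mm down.
- holddown (a joint): Angle (rad) of the hold-down frame: 0 shut, 1.7 open at its stop; hinged along the rack's y on the far side. An over-centre gas spring pushes it shut below about 1.0 rad and open above that; it takes about 10 N at the handle to start it open, 8 N to start it shut. Damped: let go, it takes about a second or two to swing. Its spring can push the cassette home.
- bar (a point): Middle of the black rubber cross bar of the hold-down, 12 mm round, along the rack's y, 85 mm from the hinge. Shut, it passes over the row at x = 0 of the rack, underside 142 mm above the counter, 2 mm over the boards' tops. Two 10 mm round side arms at y = +-148 mm join hinge, bar and handle.
- handle (a point): Middle of the red handle bar, 12 mm round, 290 mm long, along the rack's y. Shut, it is at x = -80 mm of the rack, 170 mm above the counter; it swings up and away from the robot on a 166 mm radius about hinge (0.13 rad above level when shut). It can be pinched from above, fingers closing along the rack's x, and turns in the fingers as it swings.
- slot1 (a point): As slot0, the slot at y = -45 mm.
- slot2 (a point): As slot0, the slot at y = +5 mm.
- hinge (a point): Middle of the hold-down's hinge axis (parallel to the rack's y), 148 mm above the counter, 85 mm from the rack's origin along its x.
- bay0 (a point): Centre of the floor of a bay of the oak file, 12 mm above the counter. Axes as file: the bay runs along x, is 20 mm wide along y and 55 mm deep.
- bay1 (a point): As bay0, the middle bay.
- bay2 (a point): As bay0, the third bay.
- file: Oak board file fixed to the counter, 110 (x) x 150 (y) x 67 mm high, with three bays open at the top and at both ends, at y = -50, 0, +50 mm. Origin: centre of its underside. Stands on the robot's left or right; yaw varies about a quarter turn.
- cassette: Closed yellow plastic cutlery cassette, 100 (x) x 56 (y) x 100 mm (z), about 0.25 kg with a weighted foot, grey band near the top, starting upright on the counter on the other side from the file. Origin: centre of its underside. Grip across its 56 mm width near the top.
- board_green: Green glass board, 120 (x) x 8 (y) x 120 mm (z), about 0.28 kg, standing on edge in one of the rack's slots (top edge 140 mm above the counter). Origin: middle of its lower edge; z up the board. May be absent (two or three of the boards are present).
- board_amber: Amber glass board, 120 (x) x 8 (y) x 120 mm (z), about 0.28 kg, standing on edge in one of the rack's slots (top edge 140 mm above the counter). Origin: middle of its lower edge; z up the board. May be absent (two or three of the boards are present).
- board_blue: Blue glass board, 120 (x) x 8 (y) x 120 mm (z), about 0.28 kg, standing on edge in one of the rack's slots (top edge 140 mm above the counter). Origin: middle of its lower edge; z up the board. May be absent (two or three of the boards are present).
- sugar_bowl: Black ceramic sugar bowl with lid, 100 mm across, 96 mm high; origin under its centre. Leave it.
- pie_dish: Round glass pie dish, 170 mm across, 40 mm high; origin under its centre. Leave it.
- reamer: Yellow plastic citrus reamer, 110 mm across with a tab, 63 mm high; origin under its centre. Leave it.
There are look-alikes about, which are no part of the job. There is more than one size of the board_green; the job needs the smallest.

How it is judged:
On the way, in this order (a step that is already met when the one before it is completed fails the run):
1. the hold-down stands open by itself, past its hold-open point and let go (value of joint holddown above 1.4 rad and contact force between the fingers and anything else below 0.5 N), for 0.3 s.
2. with the hold-down open, every board stands in its own bay of the file and the cassette stands in the cradle, let go (value of joint holddown above 1.2 rad and x of board_green in the frame of file between -0.045 and 0.045 m and y of board_green in the frame of file between -0.065 and 0.065 m and z of board_green in the frame of file between 0 and 0.025 m and angle between each of board_green, board_amber, board_blue's own z axis and vertical below 0.3 rad and angle between the y axis of each of board_green, board_amber, board_blue and the y axis of file, either way round below 0.4 rad and linear speed of each of board_green, board_amber, board_blue below 0.03 m/s and x of board_amber in the frame of file between -0.045 and 0.045 m and y of board_amber in the frame of file between -0.065 and 0.065 m and z of board_amber in the frame of file between 0 and 0.025 m and x of board_blue in the frame of file between -0.045 and 0.045 m and y of board_blue in the frame of file between -0.065 and 0.065 m and z of board_blue in the frame of file between 0 and 0.025 m and horizontal distance between board_green and board_amber above 0.03 m and horizontal distance between each of board_green, board_amber and board_blue above 0.03 m and x of cassette in the frame of cradle between -0.01 and 0.01 m and y of cassette in the frame of cradle between -0.01 and 0.01 m and angle between cassette's own z axis and vertical below 0.15 rad and z of cassette in the frame of cradle between -0.006 and 0.006 m and contact force between the fingers and anything else below 0.5 N), for 0.2 s.
At the end, for the whole second after the job is handed in: Hold-down shut (within 0.05 rad); cassette upright in the cradle within 10 mm and pressed at least 6 mm below its free-standing height; every board present at rest on the floor of its own bay, within 45 mm of the bay's middle along it, tilted less than 0.3 rad (value of joint holddown below 0.05 rad and x of board_green in the frame of file between -0.045 and 0.045 m and y of board_green in the frame of file between -0.065 and 0.065 m and z of board_green in the frame of file between 0 and 0.025 m and angle between each of board_green, board_amber, board_blue's own z axis and vertical below 0.3 rad and angle between the y axis of each of board_green, board_amber, board_blue and the y axis of file, either way round below 0.4 rad and linear speed of each of board_green, board_amber, board_blue, cassette below 0.03 m/s and x of board_amber in the frame of file between -0.045 and 0.045 m and y of board_amber in the frame of file between -0.065 and 0.065 m and z of board_amber in the frame of file between 0 and 0.025 m and x of board_blue in the frame of file between -0.045 and 0.045 m and y of board_blue in the frame of file between -0.065 and 0.065 m and z of board_blue in the frame of file between 0 and 0.025 m and horizontal distance between board_green and board_amber above 0.03 m and horizontal distance between each of board_green, board_amber and board_blue above 0.03 m and x of cassette in the frame of cradle between -0.01 and 0.01 m and y of cassette in the frame of cradle between -0.01 and 0.01 m and angle between cassette's own z axis and vertical below 0.15 rad and z of cassette in the frame of cradle below -0.006 m); the robot touches nothing.
It fails at once if the sugar bowl was disturbed by more than 40 mm (distance of sugar_bowl from where it was at the start of the episode above 0.04 m).
It fails at once if the pie dish was disturbed by more than 40 mm (distance of pie_dish from where it was at the start of the episode above 0.04 m).
It fails at once if the reamer was disturbed by more than 40 mm (distance of reamer from where it was at the start of the episode above 0.04 m).
It fails at once if a glass board fell over (angle between any of board_green, board_amber, board_blue's own z axis and vertical above 1.3 rad).
Of board_green, board_amber, board_blue only 2 to 3 are there at a start; the rules pass over those that are not, and their reading is None.
At some moment in a run one of cassette may be knocked a few centimetres aside while the robot is not near it.
It also fails if it takes over 210 s, if anything falls off the work surface, if the arm or the gripper's body presses on something with over 40 N, if the wrist force passes 120 N, or if a joint passes its speed limit or range.

ROBOT

A 7-joint arm with a two-finger parallel gripper is mounted at the origin on the work surface. World frame = base frame: x ahead of the robot, y to its left, z up, the work surface at z = 0. Lengths are in m, angles in rad, forces in N, time in s.
With the tool pointing down it reaches from about 0.4 to 0.85 m from the base axis. Payload 4.5 kg.
Tool frame: the origin (TCP) lies at the very end of the fingers, on their centre line; the grasp point (between the pads) lies 19 mm behind it; z points along the fingers, y is the line along which they close (so a half turn about z gives the same grasp; the last joint's range is limited). The gripper opens to 88 mm and grips with 3 to 60 N. Pads are 18 mm wide; open, the fingers measure 123 mm over their backs; the gripper's body (75 mm by 187 mm) begins 45 mm behind the grasp point.
Start: joints at [-1.31, 0.689, -0.195, 1.565, 0.157, 0.902, -0.215], TCP at [0.141, 0.609, 0.239] pointing down, gripper open.
Joint ranges: [-3.01, 3.01], [-0.46, 2.08], [-1.47, 1.51], [0.13, 2.56], [-1, 4.14], [0.04, 2.09], [-2.66, 2.66]. Speed limits (rad/s): [2.57, 2.57, 3.14, 3.14, 3.14, 3.14, 3.14].

INTERFACE

Orientations are given as a unit quaternion [x, y, z, w].
In Python, from cell import ctrl gives the robot as it stands.
- The arm moves only by the tool apply_moves, never from a script. Its argument "plan" is a list of rows, each a list of 4 numbers: the shift along the world's x, y, z in m, then the turn about the world's z in degrees. A call has 1 to 12 rows; each row shifts and turns the commanded pose from where the row before left it; what a row does not reach is not made up. A row lasts 1/12 s, in which the tool goes at most 41.7 mm and 7.16 degrees, less where a joint would pass 70% of its speed; a pose out of reach is approached as far as the arm can. A call with a gripper value outside its range is refused whole. "gripper" is the finger opening in m, from 0 to 0.0881, set as the call begins (left out, the last holds). The fingers move at their own pace and stop on an object; "force" is the grip in N (left out, the last holds). Time passes only in rows, so rows that do not move let the fingers close. It gives the time, the measured TCP pose, the force, the opening and the grip force at its end, in the units of the state.
- ctrl.observe(): the state, without advancing time (a new reading comes with each control period).
- ctrl.get_image(name): name is "scene" or "top" or "wrist"; returns a dict with "color" (384x512x3 uint8, red, green, blue), "z_map" (384x512 float32, m along the optical axis (not along the pixel's ray), 0 where there is no reading), "intrinsics" (3x3 intrinsics, pixels), "world_from_camera" (4x4, takes a point from camera to world coordinates). Camera axes: x right, y up, looking along -z (the intrinsics and any distortion apply to the point x, -y, -z); pixel columns grow to the right and rows downward; lengths in m; the calibration is good to about 2 mm. A picture is of the moment at which its call begins.
- ctrl.sign_off(): hands the job in; it is judged then, once.
The state is a dict: "time_s": time; "q": joint angles; "joint_vel": joint speeds; "joint_torque": joint torques, N m; "ee_pos": TCP position; "orientation": TCP orientation; "force": force on the tool from outside, world axes, zero at the start; "ft_torque": the same for the moment, N m; "finger_gap": opening from 0.0 (shut) to 1.0 (fully open); "grasp_force": force on a finger pad.
Only numpy, scipy, OpenCV 4.12 (cv2) and the standard library are available. Lean on these libraries where they do the work, as an engineer would, in place of code of your own. Each camera call takes 0.05 s, during which the arm holds its last target. There are 200 camera calls.

## Working session

There is one attempt and no reset: what is moved stays moved. The work goes in short steps, Python scripts to look and compute and a tool call to move; the robot and the scene stay as the last step left them, time stands still between calls to the robot, and variables do not carry over. Pictures are saved under pics/ and viewed, at most 14 in all, crops included, and the job is handed in when it is done.

Besides the shell and the picture viewer there is one more tool, called after "Request:" by a JSON object that holds its "op" and its "data", one argument or row to a line. apply_moves: Moves the arm, as the interface text tells. Its arguments: {"type":"object","properties":{"plan":{"type":"array","items":{"type":"array","items":{"type":"number"}}},"gripper":{"type":"number"},"force":{"type":"number"}},"required":["plan"]}

```bash
mkdir -p pics; cat > h.py <<'E'
import numpy as np, cv2
from cell import ctrl
def shot(name,fn=None):
    d=ctrl.get_image(name)
    np.savez('pics/'+(fn or name)+'.npz',**d)
    if fn: cv2.imwrite('pics/'+fn+'.png',cv2.cvtColor(d['color'],cv2.COLOR_RGB2BGR))
    return d
def cloud(d):
    z=d['z_map'];K=d['intrinsics'];h,w=z.shape
    u,v=np.meshgrid(np.arange(w),np.arange(h))
    P=np.stack([(u-K[0,2])/K[0,0]*z,-(v-K[1,2])/K[1,1]*z,-z,np.ones_like(z)],-1)
    W=(P@d['world_from_camera'].T)[...,:3]; W[z==0]=np.nan
    return W
E
python3 - <<'E'
from h import *
a=shot('top','top0');b=shot('scene','scene0')
for n,d in(('t',a),('s',b)): print(d['world_from_camera'].round(3),d['intrinsics'].round(1))
im=np.hstack([a['color'],b['color']])
cv2.imwrite('pics/both.png',cv2.cvtColor(im,cv2.COLOR_RGB2BGR)[:,:,:])
print(ctrl.observe())
E
```

```text
[[ 0.012  0.997 -0.081  0.441]
 [-1.     0.014  0.013 -0.007]
 [ 0.014  0.081  0.997  1.207]
 [ 0.     0.     0.     1.   ]] [[375.8   0.  260. ]
 [  0.  375.8 187.1]
 [  0.    0.    1. ]]
[[ 0.767 -0.488  0.416  1.027]
 [ 0.642  0.569 -0.514 -0.627]
 [ 0.014  0.661  0.75   1.029]
 [ 0.     0.     0.     1.   ]] [[420.2   0.  255.1]
 [  0.  420.2 191.9]
 [  0.    0.    1. ]]
{'time_s': 0.1, 'q': array([-1.31020072,  0.68994469, -0.1945427 ,  1.56622891,  0.15731454,
        0.9024872 , -0.2151209 ]), 'joint_vel': array([ 0.0014968 , -0.00302466, -0.00042962, -0.00268789,  0.00049927,
        0.00015254, -0.00238657]), 'joint_torque': array([-3.35508441e-03, -5.28506541e+01, -1.27197314e+00, -1.53839618e+01,
       -5.26564464e-02,  1.99290858e-03,  7.38967833e-05]), 'ee_pos': array([0.14044119, 0.60843766, 0.23796595]), 'orientation': array([ 1.13114887e-01,  9.93581563e-01, -8.36194787e-04, -3.86745478e-05]), 'force': array([-0.37770466, -0.43187121,  0.93599351]), 'ft_torque': array([0.02549561, 0.04799644, 0.00278749]), 'grasp_force': 0.0, 'finger_gap': 0.9947862604617497}
```

View pics/top0.png

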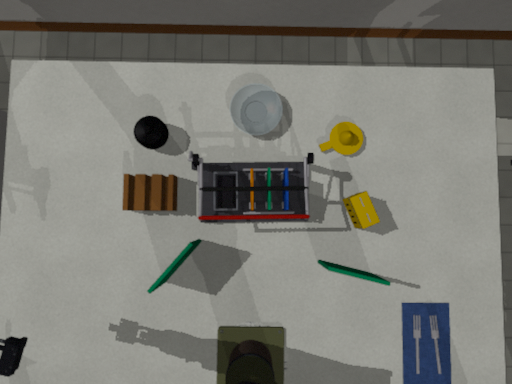

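View pics/scene0.png

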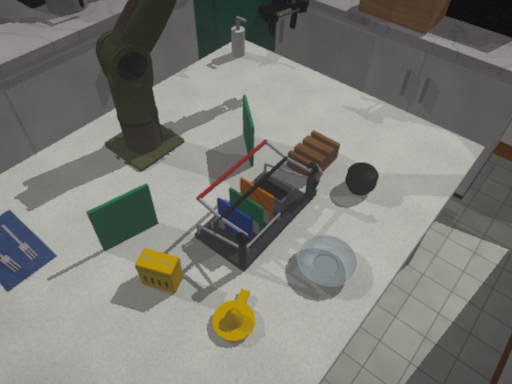

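The top view shows the rack at (252,190), its boards at amber (252,188), green (269,188) and blue (287,188), the handle along row 217, the file at (150,192) and the cassette at (362,210). Three boards could be the green one: (269,188) in the rack, (175,266), and (354,272). The last two are much longer and stand free, so the one in the rack fits. I'll check it in a crop.

```bash
cat >> h.py <<'E'
def mask(d,W,hsv_lo,hsv_hi,zlo,zhi,box=None):
    hsv=cv2.cvtColor(d['color'],cv2.COLOR_RGB2HSV)
    m=cv2.inRange(hsv,np.array(hsv_lo),np.array(hsv_hi))>0
    m&=(W[...,2]>zlo)&(W[...,2]<zhi)
    if box is not None: m&=(W[...,0]>box[0])&(W[...,0]<box[1])&(W[...,1]>box[2])&(W[...,1]<box[3])
    return W[m]
def rect(p):
    (c,s,a)=cv2.minAreaRect((p[:,:2]*1000).astype(np.float32)); return np.round(c,1),np.round(s,1),round(a,1),len(p),p[:,2].mean().round(4)
E
python3 - <<'E'
from h import *
for n in('top','scene'):
    d=dict(np.load(f'pics/{n}0.npz'));W=cloud(d)
    print(n)
    print(' table z',np.nanmedian(W[...,2]))
    for k,lo,hi,z0,z1,box in [('red',(0,120,60),(6,255,255),.14,.2,(.3,.6,-.3,.3)),('red2',(172,120,60),(180,255,255),.14,.2,(.3,.6,-.3,.3)),
      ('amber',(8,120,60),(20,255,255),.125,.15,(.35,.6,-.15,.15)),('green',(60,100,40),(95,255,255),.125,.15,(.35,.6,-.15,.1)),('blue',(100,120,50),(125,255,255),.125,.15,(.35,.6,-.15,.1)),
      ('file',(3,60,20),(20,255,255),.055,.08,(.3,.6,.2,.5)),('cass',(20,100,60),(35,255,255),.09,.11,(.3,.5,-.5,-.2)),
      ('bigG1',(60,100,40),(95,255,255),.02,.4,(.1,.4,.1,.4)),('bigG2',(60,100,40),(95,255,255),.02,.4,(.1,.4,-.5,-.1)),
      ('bowl',(0,0,0),(180,255,70),.03,.15,(.5,.7,.2,.45)),('dish',(0,0,0),(180,255,255),.02,.1,(.56,.8,-.12,.12)),('reamer',(20,100,60),(35,255,255),.02,.1,(.48,.75,-.4,-.15)),
      ]:
        p=mask(d,W,lo,hi,z0,z1,box)
        if len(p)>8: print(k,*rect(p),'zmax',p[:,2].max().round(3),'x',p[:,0].min().round(3),p[:,0].max().round(3),'y',p[:,1].min().round(3),p[:,1].max().round(3), 'med',np.median(p,0).round(4))
        else: print(k,len(p))
d=dict(np.load('pics/top0.npz'))
c=cv2.cvtColor(d['color'],cv2.COLOR_RGB2BGR)[140:300,115:395]
cv2.imwrite('pics/crop1.png',cv2.resize(c,(784,448),interpolation=cv2.INTER_CUBIC))
E
```

```text
top
 table z 3.7529875469233254e-05
red [442.4  -4.5] [ 11.  303.4] 0.7 420 0.1754 zmax 0.18 x 0.435 0.45 y -0.156 0.147 med [ 0.4431 -0.0067  0.1755]
red2 [438.7 -30.9] [ 10.8 231.8] 4.1 35 0.1735 zmax 0.178 x 0.436 0.452 y -0.146 0.085 med [0.4365 0.0274 0.1735]
amber [520.5   4.3] [117.    5.8] 0.8 103 0.1402 zmax 0.146 x 0.462 0.579 y 0.001 0.008 med [0.5303 0.004  0.14  ]
green [524.3 -46.1] [117.6   8.1] 2.5 108 0.1396 zmax 0.146 x 0.465 0.583 y -0.05 -0.041 med [ 0.5152 -0.0464  0.1402]
blue [524.8 -95.6] [117.3   7.9] 1.5 116 0.1398 zmax 0.149 x 0.466 0.583 y -0.099 -0.09 med [ 0.5256 -0.0954  0.1399]
file [514.3 318.6] [109.7 150.6] 0.7 1208 0.0669 zmax 0.075 x 0.459 0.569 y 0.244 0.394 med [0.5132 0.3288 0.0672]
cass [ 466.4 -330.7] [96.5 57.6] 24.3 542 0.0999 zmax 0.106 x 0.414 0.5 y -0.375 -0.286 med [ 0.4613 -0.3301  0.0998]
bigG1 [304.  219.8] [ 10.4 170.4] 49.6 406 0.147 zmax 0.179 x 0.238 0.371 y 0.162 0.277 med [0.2962 0.2245 0.1725]
bigG2 [ 287.5 -290.8] [175.2   9.2] 76.6 317 0.159 zmax 0.178 x 0.265 0.311 y -0.376 -0.206 med [ 0.291  -0.2823  0.1726]
bowl [600.  3
[... 986 characters left out ...]
35.7] [91.3 56.9] 25.1 581 0.1005 zmax 0.107 x 0.414 0.5 y -0.378 -0.295 med [ 0.4637 -0.3392  0.1008]
bigG1 [306.7 215.1] [  7.6 170.8] 49.6 93 0.1718 zmax 0.181 x 0.24 0.37 y 0.158 0.269 med [0.3093 0.2128 0.1737]
bigG2 [ 289.6 -295.5] [168.9  14.5] 75.3 298 0.1606 zmax 0.179 x 0.265 0.311 y -0.379 -0.213 med [ 0.2927 -0.2912  0.1733]
bowl [600.  311.3] [200.1 141. ] 0.8 397 0.0654 zmax 0.099 x 0.5 0.7 y 0.239 0.381 med [0.6734 0.286  0.0626]
dish [6.797e+02 4.000e-01] [239.3 239. ] 0.0 2107 0.0389 zmax 0.1 x 0.56 0.799 y -0.119 0.12 med [ 5.998e-01 -4.000e-04  3.220e-02]
reamer [ 613.8 -287.5] [272.6 137.6] 2.1 1545 0.0407 zmax 0.1 x 0.48 0.75 y -0.361 -0.216 med [ 0.6856 -0.3143  0.025 ]
```

View pics/crop1.png

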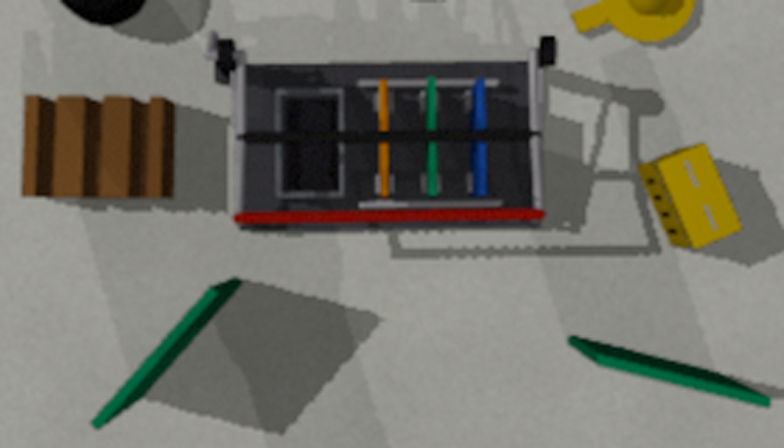

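The crop confirms it: the green board in the rack (crop x≈432) spans 118 mm, while the loose ones span about 172 mm. The rack is near (0.525, -0.002) with about 1° yaw, and the hold-down is shut. First I move to the handle.

Request:
{"op": "apply_moves", "data": {
  "plan": [
    [0.03, -0.025, 0.003, -6],
    [0.03, -0.025, 0.003, -6],
    [0.03, -0.025, 0.003, -6],
    [0.03, -0.025, 0.003, -6],
    [0.03, -0.025, 0.003, -6],
    [0.03, -0.025, 0.003, -6],
    [0.03, -0.025, 0.003, -6],
    [0.03, -0.025, 0.003, -6],
    [0.01, -0.038, 0, -6],
    [0.01, -0.038, 0, -6],
    [0.01, -0.038, 0, -6],
    [0.01, -0.038, 0, -6]
  ],
  "gripper": 0.06,
  "force": 25
}}

```text
time_s: 1.1
ee_pos: [0.4205, 0.255, 0.2625]
orientation: [0.677, 0.736, -0.0, -0.0]
force: [0.4, 0.3, 0.4]
finger_gap: 0.683
grasp_force: 0.0
```

Request:
{"op": "apply_moves", "data": {
  "plan": [
    [0.003, -0.037, 0, -0.6],
    [0.003, -0.037, 0, -0.6],
    [0.003, -0.037, 0, -0.6],
    [0.003, -0.037, 0, -0.6],
    [0.003, -0.037, 0, -0.6],
    [0.003, -0.037, 0, -0.6],
    [0.003, -0.037, 0, -0.6],
    [0, 0, 0, 0],
    [0, 0, 0, 0],
    [0, 0, 0, 0]
  ]
}}

```text
time_s: 1.93
ee_pos: [0.4414, -0.0014, 0.2626]
orientation: [0.702, 0.712, 0.0, -0.0]
force: [-0.5, 0.5, -0.6]
finger_gap: 0.678
grasp_force: 0.0
```

```bash
python3 - <<'E'
from h import *
from scipy.spatial.transform import Rotation as R
s=ctrl.observe();print(s['time_s'],s['ee_pos'],s['q'].round(2),R.from_quat(s['orientation']).as_matrix().round(3))
d=shot('wrist','w1');W=cloud(d);print(d['world_from_camera'].round(3))
E
```

```text
1.9333 [ 0.44136391 -0.00139813  0.26259428] [-0.19  0.42  0.13  2.07 -0.09  0.65  0.01] [[-0.014  1.    -0.   ]
 [ 1.     0.014  0.001]
 [ 0.001 -0.    -1.   ]]
[[ 1.    -0.013 -0.003  0.44 ]
 [ 0.013  0.964  0.264  0.067]
 [-0.    -0.264  0.965  0.408]
 [ 0.     0.     0.     1.   ]]
```

View pics/w1.png

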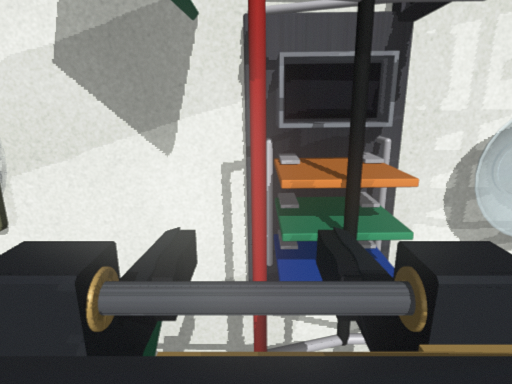

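The wrist view shows the handle at column 258, the cradle at (338,88) and the board tops, amber (345,172) and green (345,216). I'll measure these in wrist coordinates.

```bash
python3 - <<'E'
from h import *
d=dict(np.load('pics/w1.npz'));W=cloud(d)
for k,lo,hi,z0,z1 in [('red',(0,120,40),(8,255,255),.14,.2),('bar',(0,0,0),(180,255,60),.135,.165),('amber',(5,120,60),(20,255,255),.138,.15),('green',(60,100,40),(95,255,255),.138,.15)]:
    p=mask(d,W,lo,hi,z0,z1,(.4,.62,-.2,.2)); print(k,*rect(p),np.median(p,0).round(4))
    a=np.polyfit(p[:,1],p[:,0],1);print('  x at y0',a.round(4), p[:,1].min().round(3),p[:,1].max().round(3),'x',p[:,0].min().round(3),p[:,0].max().round(3))
hsv=cv2.cvtColor(d['color'],cv2.COLOR_RGB2HSV)
m=(hsv[...,1]<60)&(hsv[...,2]>60)&(abs(W[...,2]-.075)<.006)&(W[...,1]>.03)&(W[...,1]<.14)&(W[...,0]>.45)&(W[...,0]<.6)
p=W[m];print('cradle',*rect(p))
for v in (40,70,100): 
  r=[(u,W[v,u].round(3).tolist()) for u in range(270,405,8)];print(v,r)
E
```

```text
red [442.7  -4.9] [ 11.5 278.2] 1.4 4672 0.1743 [0.442  0.0402 0.1745]
  x at y0 [-0.0236  0.4427] -0.144 0.134 x 0.434 0.451
bar [522.    0.8] [298.6  64.8] 80.3 3829 0.1519 [0.52   0.0618 0.1524]
  x at y0 [-0.0152  0.5214] -0.152 0.143 x 0.513 0.579
amber [521.8  10.5] [119.   22.7] 1.7 1005 0.1394 [0.5148 0.0032 0.1393]
  x at y0 [4.587  0.5048] -0.002 0.022 x 0.462 0.581
green [524.1 -38.2] [118.3  24.2] 1.2 638 0.1393 [ 0.5403 -0.0461  0.1392]
  x at y0 [6.7065 0.8355] -0.051 -0.026 x 0.465 0.583
cradle [521.   82.8] [116.5  72.1] 1.4 1576 0.0741
40 [(270, [0.455, 0.138, 0.019]), (278, [0.464, 0.138, 0.02]), (286, [0.472, 0.138, 0.02]), (294, [0.481, 0.138, 0.02]), (302, [0.49, 0.139, 0.02]), (310, [0.499, 0.139, 0.02]), (318, [0.508, 0.139, 0.02]), (326, [0.517, 0.139, 0.019]), (334, [0.527, 0.139, 0.017]), (342, [0.535, 0.139, 0.019]), (350, [0.544, 0.139, 0.02]), (358, [0.515, 0.115, 0.152]), (366, [0.52, 0.115, 0.154]), (374, [0.571, 0.14, 0.02]), (382, [0.58, 0.14, 0.02]), (390, [0.589, 0.14, 0.019]), (398, [0.598, 0.14, 0.019])]
70 [(270, [0.455, 0.107, 0.02]), (278, [0.4
[... 281 characters left out ...]
.051]), (358, [0.517, 0.094, 0.152]), (366, [0.522, 0.094, 0.152]), (374, [0.563, 0.105, 0.053]), (382, [0.574, 0.106, 0.045]), (390, [0.575, 0.104, 0.066]), (398, [0.602, 0.108, 0.02])]
100 [(270, [0.456, 0.074, 0.019]), (278, [0.463, 0.073, 0.055]), (286, [0.472, 0.073, 0.051]), (294, [0.481, 0.073, 0.051]), (302, [0.489, 0.074, 0.052]), (310, [0.498, 0.074, 0.051]), (318, [0.506, 0.074, 0.052]), (326, [0.515, 0.074, 0.051]), (334, [0.524, 0.074, 0.051]), (342, [0.532, 0.074, 0.052]), (350, [0.541, 0.074, 0.052]), (358, [0.518, 0.072, 0.154]), (366, [0.525, 0.072, 0.153]), (374, [0.566, 0.075, 0.053]), (382, [0.575, 0.075, 0.052]), (390, [0.575, 0.074, 0.074]), (398, [0.606, 0.076, 0.02])]
```

Request:
{"op": "apply_moves", "data": {
  "plan": [
    [0.0005, -0.0005, -0.022, 0],
    [0.0005, -0.0005, -0.022, 0],
    [0.0005, -0.0005, -0.022, 0],
    [0, 0, -0.022, 0],
    [0, 0, -0.022, 0],
    [0, 0, 0, 0],
    [0, 0, 0, 0]
  ]
}}

```text
time_s: 2.57
ee_pos: [0.4424, -0.002, 0.1522]
orientation: [0.701, 0.713, -0.001, -0.001]
force: [-0.1, 0.3, 0.3]
finger_gap: 0.679
grasp_force: 0.0
```

Request:
{"op": "apply_moves", "data": {
  "plan": [
    [0, 0, 0, 0],
    [0, 0, 0, 0],
    [0, 0, 0, 0],
    [0, 0, 0, 0],
    [0, 0, 0, 0],
    [0, 0, 0, 0],
    [0, 0, 0, 0],
    [0, 0, 0, 0]
  ],
  "gripper": 0.0,
  "force": 30
}}

```text
time_s: 3.23
ee_pos: [0.4431, -0.0035, 0.1528]
orientation: [0.702, 0.712, 0.0, 0.0]
force: [0.0, -0.8, 0.1]
finger_gap: 0.116
grasp_force: 30.0
```

Request:
{"op": "apply_moves", "data": {
  "plan": [
    [0.002, 0, 0.011, 0],
    [0.0025, 0, 0.0113, 0],
    [0.0035, 0, 0.011, 0],
    [0.0043, 0, 0.0109, 0],
    [0.005, 0, 0.0105, 0],
    [0.0057, 0, 0.0101, 0],
    [0.0064, 0, 0.0097, 0],
    [0.0071, 0, 0.0092, 0],
    [0.0077, 0, 0.0087, 0],
    [0.0083, 0, 0.0081, 0],
    [0.0089, 0, 0.0075, 0],
    [0.0093, 0, 0.0069, 0]
  ]
}}

```text
time_s: 4.23
ee_pos: [0.5047, -0.0021, 0.2655]
orientation: [0.702, 0.712, -0.007, -0.008]
force: [-16.0, 4.1, 6.3]
finger_gap: 0.122
grasp_force: 30.0
```

Request:
{"op": "apply_moves", "data": {
  "plan": [
    [0.0098, 0, 0.0062, 0],
    [0.0102, 0, 0.0056, 0],
    [0.0106, 0, 0.0048, 0],
    [0.0109, 0, 0.004, 0],
    [0.0112, 0, 0.0033, 0],
    [0.0113, 0, 0.0025, 0],
    [0.0115, 0, 0.0017, 0],
    [0.0116, 0, 0.0009, 0],
    [0.0116, 0, 0, 0],
    [0.0116, 0, -0.0007, 0],
    [0.0107, 0, -0.0014, 0],
    [0.0106, 0, -0.0021, 0]
  ]
}}

```text
time_s: 5.23
ee_pos: [0.6468, 0.0012, 0.2925]
orientation: [0.701, 0.713, 0.003, -0.001]
force: [2.8, 7.2, -0.4]
finger_gap: 0.118
grasp_force: 30.4
```

Request:
{"op": "apply_moves", "data": {
  "plan": [
    [0, 0, 0, 0],
    [0, 0, 0, 0]
  ]
}}

```text
time_s: 5.4
ee_pos: [0.6483, 0.0013, 0.2919]
orientation: [0.701, 0.713, 0.004, -0.0]
force: [6.8, 6.9, -3.7]
finger_gap: 0.117
grasp_force: 30.4
```

Request:
{"op": "apply_moves", "data": {
  "plan": [
    [0, 0, 0, 0],
    [0, 0, 0, 0],
    [0, 0, 0, 0],
    [0, 0, 0, 0],
    [0, 0, 0, 0],
    [0, 0, 0.01, 0],
    [0, 0, 0.02, 0],
    [0, 0, 0.02, 0],
    [0, 0, 0.02, 0],
    [0, 0, 0.02, 0],
    [-0.01, 0, 0.02, 0],
    [-0.01, 0, 0, 0]
  ],
  "gripper": 0.04
}}

```text
time_s: 6.4
ee_pos: [0.6271, -0.004, 0.4075]
orientation: [0.702, 0.712, 0.003, 0.003]
force: [0.5, -0.8, 1.3]
finger_gap: 0.451
grasp_force: 0.0
```

Request:
{"op": "apply_moves", "data": {
  "plan": [
    [-0.01, 0, 0, 7],
    [-0.01, 0, 0, 7],
    [-0.01, 0, 0, 7],
    [-0.01, 0, 0, 7],
    [-0.01, 0, 0, 7],
    [-0.01, 0, 0, 7],
    [-0.01, 0, 0, 7],
    [-0.01, 0, 0, 7],
    [-0.01, 0, 0, 7],
    [-0.005, 0, 0, 7],
    [-0.005, 0, 0, 7],
    [0, 0, 0, 7]
  ],
  "gripper": 0.035
}}

```text
time_s: 7.4
ee_pos: [0.5243, -0.004, 0.4035]
orientation: [0.043, 0.999, -0.0, 0.0]
force: [-0.4, -1.1, 0.4]
finger_gap: 0.396
grasp_force: 0.0
```

```bash
python3 - <<'E'
from h import *
from scipy.spatial.transform import Rotation as R
s=ctrl.observe();print(s['time_s'],s['ee_pos'],s['q'].round(2),R.from_quat(s['orientation']).as_matrix().round(3))
for n in('top','scene'):
    d=shot(n,n+'1');W=cloud(d)
    p=mask(d,W,(0,120,40),(8,255,255),.15,.4,(.5,.8,-.3,.3));print('red',np.median(p,0).round(3),len(p))
d=shot('wrist','w2')
E
```

```text
7.4 [ 0.52429765 -0.00397193  0.40354435] [ 0.07  0.38 -0.23  1.61  0.09  1.16  1.31] [[-0.996  0.085  0.   ]
 [ 0.085  0.996 -0.001]
 [-0.    -0.001 -1.   ]]
red [ 0.65  -0.089  0.315] 208
red [ 0.655 -0.025  0.314] 466
```

View pics/w2.png

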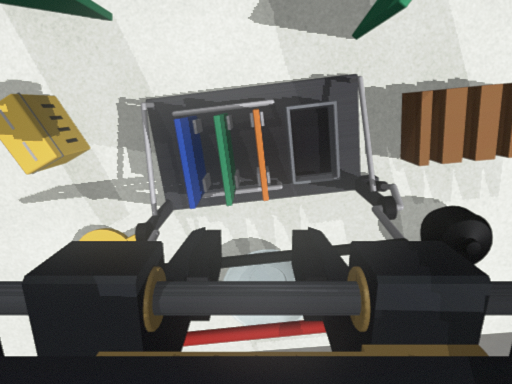

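The hold-down stands fully open, with its handle low in the frame around (255,333). The boards are upright at (260,155), (223,160) and (187,160), and the file is at (455,120). I'll measure from this view.

```bash
python3 - <<'E'
from h import *
d=dict(np.load('pics/w2.npz'));W=cloud(d)
for k,lo,hi,z0,z1,box in [('amber',(5,120,60),(20,255,255),.136,.146,(.4,.62,-.15,.15)),('green',(60,100,40),(95,255,255),.136,.146,(.4,.62,-.15,.15)),('blue',(100,120,50),(125,255,255),.136,.146,(.4,.62,-.15,.15)),('file',(3,60,20),(20,255,255),.062,.072,(.3,.6,.2,.5)),('cass',(20,100,60),(35,255,255),.095,.106,(.3,.55,-.5,-.2))]:
    p=mask(d,W,lo,hi,z0,z1,box); print(k,*rect(p),np.median(p,0).round(4), 'y',p[:,1].min().round(4),p[:,1].max().round(4))
hsv=cv2.cvtColor(d['color'],cv2.COLOR_RGB2HSV)
m=(hsv[...,1]<60)&(hsv[...,2]>40)&(abs(W[...,2]-.075)<.005)&(W[...,1]>.03)&(W[...,1]<.14)&(W[...,0]>.45)&(W[...,0]<.6)
print('cradle',*rect(W[m]))
E
```

```text
amber [522.1   3.3] [119.2   7.9] 1.4 549 0.1393 [0.5179 0.0032 0.1393] y -0.0018 0.0083
green [523.8 -46.6] [117.6   8.3] 1.3 560 0.1391 [ 0.5202 -0.0463  0.1392] y -0.0517 -0.0414
blue [523.7 -96.5] [117.4   8.8] 1.7 577 0.1391 [ 0.5202 -0.0961  0.1391] y -0.1016 -0.091
file [515.1 313.1] [110.3 140.5] 0.1 4348 0.0664 [0.5141 0.3019 0.0665] y 0.2428 0.3835
cass [ 467.9 -329.9] [100.   56.7] 23.0 2388 0.0989 [ 0.4719 -0.3253  0.099 ] y -0.3582 -0.2862
cradle [521.1  83.4] [116.3  72.3] 1.4 754 0.0742
```

Request:
{"op": "apply_moves", "data": {
  "plan": [
    [-0.002, 0.007, 0, 6.3],
    [0, 0, -0.03, 0],
    [0, 0, -0.03, 0],
    [0, 0, -0.035, 0],
    [0, 0, -0.035, 0],
    [0, 0, -0.035, 0],
    [0, 0, -0.035, 0],
    [0, 0, -0.03, 0],
    [0, 0, -0.03, 0],
    [0, 0, -0.02, 0],
    [0, 0, -0.015, 0],
    [0, 0, 0, 0]
  ],
  "gripper": 0.03
}}

```text
time_s: 8.55
ee_pos: [0.522, 0.0033, 0.1049]
orientation: [-0.008, 1.0, -0.001, -0.002]
force: [-1.3, 0.5, 0.0]
finger_gap: 0.341
grasp_force: 0.0
```

Request:
{"op": "apply_moves", "data": {
  "plan": [
    [0, 0, 0, 0],
    [0, 0, 0, 0],
    [0, 0, 0, 0],
    [0, 0, 0, 0],
    [0, 0, 0, 0],
    [0, 0, 0, 0]
  ],
  "gripper": 0.0,
  "force": 25
}}

```text
time_s: 9.05
ee_pos: [0.5243, 0.0032, 0.1087]
orientation: [-0.009, 1.0, -0.0, 0.001]
force: [0.2, -1.4, 7.5]
finger_gap: 0.086
grasp_force: 24.9
```

Request:
{"op": "apply_moves", "data": {
  "plan": [
    [0, 0, 0.006, 0],
    [0, 0, 0.008, 0],
    [0, 0, 0.01, 0],
    [0, 0, 0.012, 0],
    [0, 0, 0.014, 0],
    [0, 0, 0.014, 0],
    [0, 0, 0.014, 0],
    [0, 0, 0.012, 0],
    [0, 0, 0.01, 0],
    [0, 0, 0.005, 0],
    [0, 0, 0, 0]
  ]
}}

```text
time_s: 9.97
ee_pos: [0.5239, 0.0037, 0.214]
orientation: [-0.01, 1.0, 0.0, 0.001]
force: [-0.1, 0.2, -3.0]
finger_gap: 0.09
grasp_force: 24.9
```

Request:
{"op": "apply_moves", "data": {
  "plan": [
    [0, 0.015, 0, 0],
    [0, 0.028, 0, 0],
    [0, 0.034, 0, 0],
    [0, 0.036, 0, 0],
    [-0.002, 0.036, 0, 0],
    [-0.002, 0.036, 0, -0.5],
    [-0.002, 0.036, 0, -0.5],
    [-0.001, 0.036, 0, 0],
    [0, 0.034, 0, 0],
    [0, 0.028, 0, 0],
    [0, 0.026, 0, 0],
    [0, 0.02, 0, 0]
  ]
}}

```text
time_s: 10.97
ee_pos: [0.5148, 0.3714, 0.2116]
orientation: [-0.002, 1.0, 0.0, -0.001]
force: [0.3, -0.2, -1.8]
finger_gap: 0.089
grasp_force: 24.9
```

Request:
{"op": "apply_moves", "data": {
  "plan": [
    [0, 0, 0, 0],
    [0, 0, 0, 0],
    [0, 0, 0, 0]
  ]
}}

```text
time_s: 11.22
ee_pos: [0.5161, 0.367, 0.2116]
orientation: [-0.001, 1.0, -0.001, -0.001]
force: [0.1, -0.9, -2.4]
finger_gap: 0.089
grasp_force: 25.0
```

```bash
python3 - <<'E'
from h import *
s=ctrl.observe();print(s['ee_pos'],s['q'].round(2),s['finger_gap'])
d=shot('wrist','w3')
W=cloud(d)
p=mask(d,W,(3,60,20),(20,255,255),.062,.072,(.4,.65,.2,.5));print(rect(p))
d=shot('top','top3');W=cloud(d)
p=mask(d,W,(8,120,60),(20,255,255),.12,.26,(.3,.7,.2,.5));print(rect(p))
E
```

```text
[0.51610088 0.36702428 0.21164867] [-0.61  0.73 -0.16  1.57  0.14  0.86  0.76] 0.08917999475157547
(array([514.3, 317.9]), array([110.2, 149.8]), 0.2, 11005, np.float64(0.0663))
(array([515.2, 367.3]), array([  8.8, 117.3]), 90.0, 353, np.float64(0.1892))
```

View pics/w3.png

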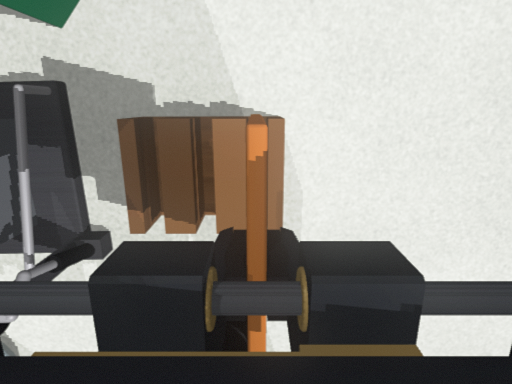

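The wrist view shows the amber board (257,190) held above the third bay, with the file centre at (0.514, 0.318) and the board aligned to it. Lowering.

Request:
{"op": "apply_moves", "data": {
  "plan": [
    [0, 0.0005, -0.012, 0],
    [0, 0.0005, -0.015, 0],
    [0, 0, -0.018, 0],
    [0, 0, -0.018, 0],
    [0, 0, -0.015, 0],
    [0, 0, -0.012, 0],
    [0, 0, -0.008, 0],
    [0, 0, -0.006, 0],
    [0, 0, -0.004, 0],
    [0, 0, -0.002, 0],
    [0, 0, 0, 0],
    [0, 0, 0, 0]
  ]
}}

```text
time_s: 12.32
ee_pos: [0.5166, 0.3698, 0.103]
orientation: [-0.001, 1.0, 0.0, 0.0]
force: [0.0, 0.3, -0.9]
finger_gap: 0.083
grasp_force: 25.0
```

Request:
{"op": "apply_moves", "data": {
  "plan": [
    [0, 0, 0, 0],
    [0, 0, 0, 0],
    [0, 0, 0, 0],
    [0, 0, 0, 0],
    [0, 0, 0.005, 0],
    [0, 0, 0.015, 0],
    [0, 0, 0.02, 0],
    [0, 0, 0.02, 0],
    [0, 0, 0.02, 0],
    [0, 0, 0.02, 0],
    [0, 0, 0.02, 0],
    [0, 0, 0, 0]
  ],
  "gripper": 0.03
}}

```text
time_s: 13.32
ee_pos: [0.5183, 0.3712, 0.2271]
orientation: [-0.001, 1.0, 0.003, 0.003]
force: [-0.5, 0.2, 0.6]
finger_gap: 0.34
grasp_force: 0.0
```

Request:
{"op": "apply_moves", "data": {
  "plan": [
    [0, -0.02, 0, 0],
    [0, -0.034, 0, 0],
    [0.001, -0.038, 0, 0],
    [0.001, -0.038, 0, 0],
    [0.001, -0.038, 0, 0.5],
    [0.001, -0.038, 0, 0.5],
    [0.001, -0.038, 0, 0.3],
    [0.001, -0.038, 0, 0],
    [0, -0.038, 0, 0],
    [0, -0.038, 0, 0],
    [0, -0.034, 0, 0],
    [0, -0.025, 0, 0]
  ]
}}

```text
time_s: 14.32
ee_pos: [0.5215, -0.0515, 0.2221]
orientation: [-0.01, 1.0, -0.001, -0.001]
force: [0.5, 0.2, 0.3]
finger_gap: 0.342
grasp_force: 0.0
```

Request:
{"op": "apply_moves", "data": {
  "plan": [
    [0, 0, 0, 0],
    [0, 0, 0, 0],
    [0, 0, 0, 0],
    [0, 0, 0, 0]
  ]
}}

```text
time_s: 14.65
ee_pos: [0.5224, -0.0455, 0.2224]
orientation: [-0.014, 1.0, 0.001, 0.0]
force: [0.0, -0.3, 0.5]
finger_gap: 0.343
grasp_force: 0.0
```

```bash
python3 - <<'E'
from h import *
s=ctrl.observe();print(s['ee_pos'],s['orientation'],s['finger_gap'])
d=shot('top','top4');W=cloud(d)
p=mask(d,W,(8,120,60),(20,255,255),.1,.16,(.3,.7,.2,.5));print('amber',rect(p))
d=shot('wrist','w4');W=cloud(d)
for k,lo,hi in [('green',(60,100,40),(95,255,255)),('blue',(100,120,50),(125,255,255))]:
  p=mask(d,W,lo,hi,.136,.146,(.4,.62,-.15,.15)); print(k,*rect(p)) if len(p)>5 else 0
E
```

```text
[ 0.52238466 -0.04549704  0.22238988] [-1.36855782e-02  9.99906156e-01  6.19017872e-04  2.47792383e-05] 0.34278365984432524
amber (array([515.2, 369.6]), array([  6.9, 115.5]), 89.6, 229, np.float64(0.1217))
green [524.3 -46.8] [118.3   7.6] 1.1 1533 0.1392
blue [514.1 -97.1] [98.   8.4] 1.2 1388 0.1391
```

Request:
{"op": "apply_moves", "data": {
  "plan": [
    [0.002, -0.001, -0.012, 0],
    [0, 0, -0.02, 0],
    [0, 0, -0.024, 0],
    [0, 0, -0.024, 0],
    [0, 0, -0.018, 0],
    [0, 0, -0.012, 0],
    [0, 0, -0.006, 0],
    [0, 0, 0, 0]
  ]
}}

```text
time_s: 15.42
ee_pos: [0.5237, -0.0475, 0.1054]
orientation: [-0.013, 1.0, 0.0, -0.001]
force: [0.4, 0.2, 0.1]
finger_gap: 0.337
grasp_force: 0.0
```

Request:
{"op": "apply_moves", "data": {
  "plan": [
    [0, 0, 0, 0],
    [0, 0, 0, 0],
    [0, 0, 0, 0],
    [0, 0, 0, 0],
    [0, 0, 0, 0],
    [0, 0, 0, 0]
  ],
  "gripper": 0.0,
  "force": 25
}}

```text
time_s: 15.92
ee_pos: [0.5249, -0.0484, 0.1073]
orientation: [-0.012, 1.0, 0.0, 0.001]
force: [-0.4, 0.9, 5.3]
finger_gap: 0.09
grasp_force: 25.0
```

Request:
{"op": "apply_moves", "data": {
  "plan": [
    [0, 0, 0.006, 0],
    [0, 0, 0.008, 0],
    [0, 0, 0.01, 0],
    [0, 0, 0.012, 0],
    [0, 0, 0.014, 0],
    [0, 0, 0.014, 0],
    [0, 0, 0.014, 0],
    [0, 0, 0.012, 0],
    [0, 0, 0.01, 0],
    [0, 0, 0.005, 0],
    [0, 0, 0, 0]
  ]
}}

```text
time_s: 16.83
ee_pos: [0.5249, -0.0486, 0.2127]
orientation: [-0.012, 1.0, -0.0, 0.001]
force: [-0.3, -1.0, -2.0]
finger_gap: 0.089
grasp_force: 25.0
```

Request:
{"op": "apply_moves", "data": {
  "plan": [
    [0, 0.015, 0, 0],
    [0, 0.028, 0, 0],
    [-0.001, 0.034, 0, 0],
    [-0.001, 0.036, 0, 0],
    [-0.002, 0.036, 0, 0],
    [-0.002, 0.036, 0, -0.6],
    [-0.002, 0.036, 0, -0.6],
    [-0.001, 0.036, 0, 0],
    [-0.001, 0.034, 0, 0],
    [0, 0.03, 0, 0],
    [0, 0.026, 0, 0],
    [0, 0.019, 0, 0]
  ]
}}

```text
time_s: 17.83
ee_pos: [0.5129, 0.3208, 0.2105]
orientation: [-0.003, 1.0, 0.0, -0.001]
force: [-0.4, 0.7, -3.0]
finger_gap: 0.083
grasp_force: 25.0
```

Request:
{"op": "apply_moves", "data": {
  "plan": [
    [0, 0, 0, 0],
    [0, 0, 0, 0],
    [0, 0, 0, 0],
    [0, 0, 0, 0]
  ]
}}

```text
time_s: 18.17
ee_pos: [0.5145, 0.3155, 0.2109]
orientation: [-0.001, 1.0, -0.001, -0.0]
force: [0.3, -1.6, -1.8]
finger_gap: 0.09
grasp_force: 25.0
```

Request:
{"op": "apply_moves", "data": {
  "plan": [
    [0, 0.001, -0.012, 0],
    [0, 0.001, -0.015, 0],
    [0, 0, -0.018, 0],
    [0, 0, -0.018, 0],
    [0, 0, -0.015, 0],
    [0, 0, -0.012, 0],
    [0, 0, -0.008, 0],
    [0, 0, -0.006, 0],
    [0, 0, -0.004, 0],
    [0, 0, -0.003, 0],
    [0, 0, 0, 0],
    [0, 0, 0, 0]
  ]
}}

```text
time_s: 19.17
ee_pos: [0.5146, 0.3197, 0.1008]
orientation: [-0.002, 1.0, 0.0, 0.0]
force: [0.3, 0.1, -2.6]
finger_gap: 0.089
grasp_force: 25.0
```

Request:
{"op": "apply_moves", "data": {
  "plan": [
    [0, 0, 0, 0],
    [0, 0, 0, 0],
    [0, 0, 0, 0],
    [0, 0, 0, 0],
    [0, 0, 0.005, 0],
    [0, 0, 0.015, 0],
    [0, 0, 0.02, 0],
    [0, 0, 0.02, 0],
    [0, 0, 0.02, 0],
    [0, 0, 0.02, 0],
    [0, 0, 0.02, 0],
    [0, 0, 0, 0]
  ],
  "gripper": 0.03
}}

```text
time_s: 20.17
ee_pos: [0.5164, 0.321, 0.2249]
orientation: [-0.002, 1.0, 0.002, 0.003]
force: [0.4, 0.6, 1.2]
finger_gap: 0.343
grasp_force: 0.0
```

Request:
{"op": "apply_moves", "data": {
  "plan": [
    [0, -0.02, 0, 0],
    [0, -0.034, 0, 0],
    [0.001, -0.038, 0, 0],
    [0.001, -0.038, 0, 0],
    [0.001, -0.038, 0, 0.5],
    [0.002, -0.038, 0, 0.5],
    [0.002, -0.038, 0, 0.4],
    [0.001, -0.038, 0, 0],
    [0.001, -0.038, 0, 0],
    [0, -0.038, 0, 0],
    [0, -0.034, 0, 0],
    [0, -0.023, 0, 0]
  ]
}}

```text
time_s: 21.17
ee_pos: [0.5224, -0.1, 0.2201]
orientation: [-0.012, 1.0, -0.001, -0.001]
force: [0.4, -0.2, -0.8]
finger_gap: 0.342
grasp_force: 0.0
```

Request:
{"op": "apply_moves", "data": {
  "plan": [
    [0, 0, 0, 0],
    [0, 0, 0, 0],
    [0, 0, 0, 0],
    [0, 0, 0, 0]
  ]
}}

```text
time_s: 21.5
ee_pos: [0.5234, -0.0935, 0.2204]
orientation: [-0.015, 1.0, 0.001, -0.0]
force: [-0.5, 0.3, -0.4]
finger_gap: 0.34
grasp_force: 0.0
```

```bash
python3 - <<'E'
from h import *
s=ctrl.observe();print(s['ee_pos'],s['orientation'],s['finger_gap'])
d=shot('top','top5');W=cloud(d)
for k,lo,hi in [('amber',(8,120,60),(20,255,255)),('green',(60,100,40),(95,255,255))]:
  p=mask(d,W,lo,hi,.12,.16,(.4,.7,.2,.5));print(k,rect(p))
d=shot('wrist','w5');W=cloud(d)
p=mask(d,W,(100,120,50),(125,255,255),.136,.146,(.4,.62,-.15,.15)); print('blue',*rect(p))
E
```

```text
[ 0.52341511 -0.09351679  0.22037978] [-1.54455848e-02  9.99880524e-01  6.09299257e-04 -3.46702325e-06] 0.3396088846809599
amber (array([515.2, 370.2]), array([  7.7, 115.5]), 89.9, 133, np.float64(0.1295))
green (array([515.5, 320.8]), array([114.6,   8.8]), 0.5, 149, np.float64(0.1303))
blue [524.2 -97.1] [118.8   7.5] 1.6 1592 0.1393
```

Amber and green are standing in their bays. Next is blue.

Request:
{"op": "apply_moves", "data": {
  "plan": [
    [0.001, -0.003, -0.012, 0],
    [0, 0, -0.02, 0],
    [0, 0, -0.024, 0],
    [0, 0, -0.024, 0],
    [0, 0, -0.016, 0],
    [0, 0, -0.012, 0],
    [0, 0, -0.006, 0],
    [0, 0, 0, 0]
  ]
}}

```text
time_s: 22.27
ee_pos: [0.5237, -0.0974, 0.1054]
orientation: [-0.015, 1.0, 0.0, -0.001]
force: [-0.2, 0.0, 0.1]
finger_gap: 0.337
grasp_force: 0.0
```

Request:
{"op": "apply_moves", "data": {
  "plan": [
    [0, 0, 0, 0],
    [0, 0, 0, 0],
    [0, 0, 0, 0],
    [0, 0, 0, 0],
    [0, 0, 0, 0],
    [0, 0, 0, 0]
  ],
  "gripper": 0.0,
  "force": 25
}}

```text
time_s: 22.77
ee_pos: [0.5249, -0.0984, 0.1072]
orientation: [-0.014, 1.0, 0.0, 0.001]
force: [-0.4, 0.5, 5.8]
finger_gap: 0.088
grasp_force: 25.0
```

Request:
{"op": "apply_moves", "data": {
  "plan": [
    [0, 0, 0.006, 0],
    [0, 0, 0.008, 0],
    [0, 0, 0.01, 0],
    [0, 0, 0.012, 0],
    [0, 0, 0.014, 0],
    [0, 0, 0.014, 0],
    [0, 0, 0.014, 0],
    [0, 0, 0.012, 0],
    [0, 0, 0.01, 0],
    [0, 0, 0.005, 0],
    [0, 0, 0, 0]
  ]
}}

```text
time_s: 23.68
ee_pos: [0.5248, -0.0986, 0.2127]
orientation: [-0.014, 1.0, -0.0, 0.001]
force: [0.4, 0.6, -3.8]
finger_gap: 0.09
grasp_force: 25.0
```

Request:
{"op": "apply_moves", "data": {
  "plan": [
    [0, 0.015, 0, 0],
    [0, 0.028, 0, 0],
    [-0.001, 0.034, 0, 0],
    [-0.001, 0.036, 0, 0],
    [-0.002, 0.036, 0, 0],
    [-0.002, 0.036, 0, -0.6],
    [-0.002, 0.036, 0, -0.6],
    [-0.001, 0.036, 0, -0.3],
    [-0.001, 0.034, 0, 0],
    [0, 0.03, 0, 0],
    [0, 0.026, 0, 0],
    [0, 0.018, 0, 0]
  ]
}}

```text
time_s: 24.68
ee_pos: [0.513, 0.2703, 0.2106]
orientation: [-0.003, 1.0, 0.001, -0.001]
force: [-0.4, -0.4, -3.5]
finger_gap: 0.093
grasp_force: 25.0
```

Request:
{"op": "apply_moves", "data": {
  "plan": [
    [0, 0, 0, 0],
    [0, 0, 0, 0],
    [0, 0, 0, 0],
    [0, 0, 0, 0]
  ]
}}

```text
time_s: 25.02
ee_pos: [0.5144, 0.2644, 0.211]
orientation: [0.0, 1.0, -0.001, -0.0]
force: [-0.2, -0.5, -3.4]
finger_gap: 0.089
grasp_force: 25.0
```

Request:
{"op": "apply_moves", "data": {
  "plan": [
    [0, 0.001, -0.012, 0],
    [0, 0.001, -0.015, 0],
    [0, 0, -0.018, 0],
    [0, 0, -0.018, 0],
    [0, 0, -0.015, 0],
    [0, 0, -0.012, 0],
    [0, 0, -0.008, 0],
    [0, 0, -0.006, 0],
    [0, 0, -0.004, 0],
    [0, 0, -0.003, 0],
    [0, 0, 0, 0],
    [0, 0, 0, 0]
  ]
}}

```text
time_s: 26.02
ee_pos: [0.5146, 0.2686, 0.1008]
orientation: [-0.001, 1.0, 0.0, 0.0]
force: [-0.4, 0.4, -4.0]
finger_gap: 0.087
grasp_force: 25.0
```

Request:
{"op": "apply_moves", "data": {
  "plan": [
    [0, 0, 0, 0],
    [0, 0, 0, 0],
    [0, 0, 0, 0],
    [0, 0, 0, 0],
    [0, 0, 0.005, 0],
    [0, 0, 0.015, 0],
    [0, 0, 0.02, 0],
    [0, 0, 0.02, 0],
    [0, 0, 0.02, 0],
    [0, 0, 0.02, 0],
    [0, 0, 0.02, 0],
    [0, 0, 0.02, 0]
  ],
  "gripper": 0.03
}}

```text
time_s: 27.02
ee_pos: [0.5142, 0.2684, 0.242]
orientation: [-0.001, 1.0, 0.0, 0.0]
force: [0.2, 0.3, 0.1]
finger_gap: 0.342
grasp_force: 0.0
```

```bash
python3 - <<'E'
from h import *
from scipy.spatial.transform import Rotation as R
s=ctrl.observe();print(s['ee_pos'],s['orientation'],s['q'].round(2))
d=shot('top','top6');W=cloud(d)
for k,lo,hi in [('amber',(8,120,60),(20,255,255)),('green',(60,100,40),(95,255,255)),('blue',(100,120,50),(125,255,255))]:
  p=mask(d,W,lo,hi,.12,.16,(.4,.7,.2,.5));print(k,rect(p)) if len(p)>5 else 0
p=mask(d,W,(20,100,60),(35,255,255),.09,.11,(.3,.6,-.5,-.2));print('cass',rect(p))
E
```

```text
[0.51418428 0.26843532 0.24199906] [-9.55767546e-04  9.99999516e-01  1.47208446e-04  1.82566541e-04] [-0.46  0.62 -0.17  1.7   0.13  0.83  0.88]
green (array([474. , 319.9]), array([31.7,  7. ]), 2.3, 39, np.float64(0.1309))
blue (array([513.5, 269.3]), array([  6.3, 114.9]), 89.7, 84, np.float64(0.1291))
cass (array([ 467.9, -330.2]), array([100. ,  57.8]), 24.0, 632, np.float64(0.0999))
```

Request:
{"op": "apply_moves", "data": {
  "plan": [
    [-0.01, -0.015, 0, -7],
    [-0.012, -0.025, 0, -7],
    [-0.012, -0.028, 0, -7],
    [-0.012, -0.028, 0, -7],
    [0, -0.028, 0, -7],
    [0, -0.028, 0, -7],
    [0, -0.028, 0, -7],
    [0, -0.028, 0, -7],
    [0, -0.028, 0, -7],
    [0, -0.028, 0, -7],
    [0, -0.028, 0, -7],
    [0, -0.028, 0, -7]
  ],
  "gripper": 0.085
}}

```text
time_s: 28.07
ee_pos: [0.4682, -0.0526, 0.2409]
orientation: [0.671, 0.742, 0.0, 0.0]
force: [2.0, 0.4, -0.2]
finger_gap: 0.961
grasp_force: 0.0
```

Request:
{"op": "apply_moves", "data": {
  "plan": [
    [0, -0.028, 0, -7],
    [0, -0.028, 0, -7],
    [0, -0.028, 0, -7],
    [0, -0.028, 0, -7],
    [0, -0.028, 0, -7],
    [0, -0.028, 0, -7],
    [0, -0.028, 0, -7],
    [0, -0.025, 0, -7],
    [0, -0.025, 0, -7],
    [0, -0.02, 0, -7],
    [0, -0.013, 0, -2],
    [0, 0, 0, 0]
  ]
}}

```text
time_s: 29.07
ee_pos: [0.4677, -0.3335, 0.2408]
orientation: [0.978, 0.208, -0.0, 0.001]
force: [0.5, 0.2, -0.1]
finger_gap: 0.964
grasp_force: 0.0
```

Request:
{"op": "apply_moves", "data": {
  "plan": [
    [0, 0, 0, 0],
    [0, 0, 0, 0],
    [0, 0, 0, 0]
  ]
}}

```text
time_s: 29.32
ee_pos: [0.4687, -0.3285, 0.2403]
orientation: [0.978, 0.211, 0.0, -0.001]
force: [-0.0, 0.1, -0.4]
finger_gap: 0.962
grasp_force: 0.0
```

```bash
python3 - <<'E'
from h import *
from scipy.spatial.transform import Rotation as R
s=ctrl.observe();M=R.from_quat(s['orientation']).as_matrix();print(s['ee_pos'],s['q'].round(2),'tool y deg',np.degrees(np.arctan2(M[1,1],M[0,1])))
for n in('wrist','top'):
  d=shot(n,n+'7');W=cloud(d)
  p=mask(d,W,(20,100,40),(35,255,255),.09,.11,(.3,.6,-.5,-.2));print('cass',rect(p)) if len(p)>9 else 0
E
```

```text
[ 0.46872588 -0.3285298   0.24034755] [ 0.21  0.68  0.56  1.75 -0.47  0.85 -0.16] tool y deg -65.69331754054191
cass (array([ 468.8, -331.1]), array([98.9, 55.2]), 23.3, 5856, np.float64(0.0992))
cass (array([ 472.8, -328.9]), array([89.8, 58.2]), 23.3, 242, np.float64(0.0997))
```

View pics/wrist7.png

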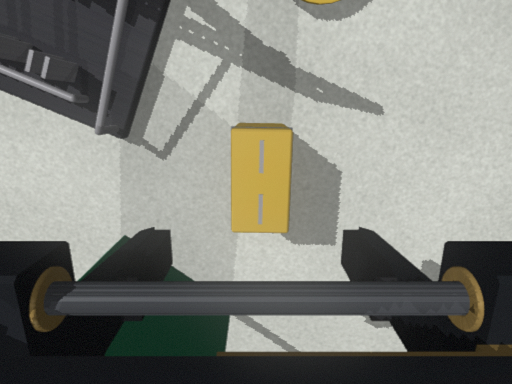

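The wrist view shows the cassette top at (261,179), centred between the fingers and square to them. Descending.

Request:
{"op": "apply_moves", "data": {
  "plan": [
    [-0.001, -0.002, -0.015, -1],
    [0, 0, -0.022, 0],
    [0, 0, -0.025, 0],
    [0, 0, -0.025, 0],
    [0, 0, -0.025, 0],
    [0, 0, -0.024, 0],
    [0, 0, -0.018, 0],
    [0, 0, -0.012, 0],
    [0, 0, -0.006, 0],
    [0, 0, 0, 0],
    [0, 0, 0, 0]
  ]
}}

```text
time_s: 30.33
ee_pos: [0.4677, -0.3327, 0.069]
orientation: [0.98, 0.2, 0.0, 0.0]
force: [-0.2, 0.1, 0.5]
finger_gap: 0.966
grasp_force: 0.0
```

Request:
{"op": "apply_moves", "data": {
  "plan": [
    [0, 0, 0, 0],
    [0, 0, 0, 0],
    [0, 0, 0, 0],
    [0, 0, 0, 0],
    [0, 0, 0, 0],
    [0, 0, 0, 0]
  ],
  "gripper": 0.0,
  "force": 25
}}

```text
time_s: 30.83
ee_pos: [0.4676, -0.3328, 0.0689]
orientation: [0.98, 0.2, 0.0, 0.0]
force: [0.6, 0.2, 1.5]
finger_gap: 0.638
grasp_force: 25.0
```

Request:
{"op": "apply_moves", "data": {
  "plan": [
    [0, 0, 0.01, 0],
    [0, 0, 0.02, 0],
    [0, 0, 0.03, 0],
    [0, 0, 0.03, 0],
    [0, 0, 0.03, 0],
    [0, 0, 0.02, 0],
    [0, 0, 0.005, 0],
    [0, 0, 0, 0]
  ]
}}

```text
time_s: 31.5
ee_pos: [0.4677, -0.3327, 0.2147]
orientation: [0.98, 0.2, 0.001, 0.001]
force: [0.2, 0.4, -2.7]
finger_gap: 0.634
grasp_force: 25.0
```

Request:
{"op": "apply_moves", "data": {
  "plan": [
    [0.002, 0.02, 0, -1],
    [0.005, 0.032, 0, -2],
    [0.005, 0.038, 0, -2],
    [0.005, 0.038, 0, -2],
    [0.005, 0.038, 0, -2],
    [0.005, 0.038, 0, -2],
    [0.005, 0.038, 0, -2.7],
    [0.005, 0.038, 0, -2],
    [0.005, 0.038, 0, -2],
    [0.005, 0.038, 0, -2],
    [0.003, 0.035, 0, -1],
    [0.002, 0.025, 0, -1]
  ]
}}

```text
time_s: 32.5
ee_pos: [0.5178, 0.088, 0.2111]
orientation: [1.0, 0.014, -0.002, -0.0]
force: [0.1, -0.4, -2.6]
finger_gap: 0.634
grasp_force: 25.0
```

Request:
{"op": "apply_moves", "data": {
  "plan": [
    [0, 0, 0, 0],
    [0, 0, 0, 0],
    [0, 0, 0, 0],
    [0, 0, 0, 0]
  ]
}}

```text
time_s: 32.83
ee_pos: [0.5187, 0.0817, 0.2129]
orientation: [1.0, 0.011, -0.001, 0.001]
force: [-0.2, -0.2, -3.2]
finger_gap: 0.635
grasp_force: 25.0
```

```bash
python3 - <<'E'
from h import *
from scipy.spatial.transform import Rotation as R
s=ctrl.observe();M=R.from_quat(s['orientation']).as_matrix();print(s['ee_pos'],s['q'].round(2),'tool y deg',np.degrees(np.arctan2(M[1,1],M[0,1])))
for n in('wrist','top'):
  d=shot(n,n+'8');W=cloud(d)
  p=mask(d,W,(20,80,30),(35,255,255),.235,.26,(.3,.7,-.1,.3));print('cass',rect(p)) if len(p)>9 else 0
  hsv=cv2.cvtColor(d['color'],cv2.COLOR_RGB2HSV)
  m=(hsv[...,1]<60)&(abs(W[...,2]-.075)<.005)&(W[...,1]>.03)&(W[...,1]<.14)&(W[...,0]>.45)&(W[...,0]<.6)
  print('cradle',rect(W[m])) if m.sum()>9 else 0
E
```

```text
[0.51869789 0.08165659 0.21293336] [-0.68  0.72  0.76  1.92 -0.69  0.79 -1.08] tool y deg -88.75357131438271
cass (array([526. ,  80.2]), array([87.4, 66.9]), 1.8, 22192, np.float64(0.2432))
cradle (array([570.7,  84. ]), array([15.7, 72.2]), 1.9, 527, np.float64(0.0742))
cass (array([483.5,  65.5]), array([29.2, 61.2]), 45.9, 129, np.float64(0.2447))
cradle (array([477.2,  84. ]), array([29.9, 69.4]), 0.8, 57, np.float64(0.0748))
```

View pics/wrist8.png

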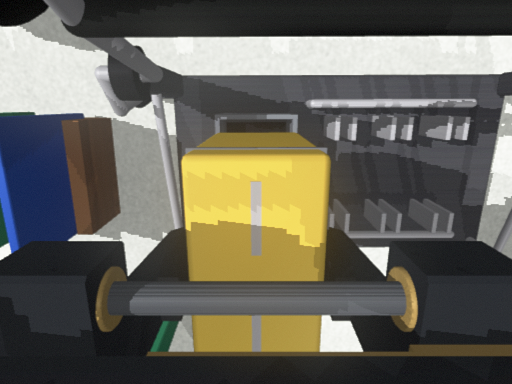

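The wrist view shows the held cassette (255,240) over the cradle, whose far wall is at (255,123). The bar of the open hold-down is at the top, row 20. I'll trim and lower partway.

Request:
{"op": "apply_moves", "data": {
  "plan": [
    [0.0015, 0.002, -0.01, 0.15],
    [0, 0, -0.015, 0],
    [0, 0, -0.015, 0],
    [0, 0, -0.012, 0],
    [0, 0, -0.008, 0],
    [0, 0, -0.003, 0],
    [0, 0, 0, 0],
    [0, 0, 0, 0],
    [0, 0, 0, 0]
  ]
}}

```text
time_s: 33.68
ee_pos: [0.5214, 0.0853, 0.151]
orientation: [1.0, 0.013, 0.001, 0.0]
force: [0.6, -0.4, -2.6]
finger_gap: 0.63
grasp_force: 25.0
```

```bash
python3 - <<'E'
from h import *
s=ctrl.observe();print(s['ee_pos'],s['orientation'],s['force'])
for n in('wrist','top','scene'):
  d=shot(n,n+'9');W=cloud(d)
  p=mask(d,W,(18,60,30),(38,255,255),.155,.19,(.3,.7,-.1,.3))
  if len(p)<9: continue
  t=p[p[:,2]>np.percentile(p[:,2],60)-.003];A=np.c_[t[:,:2],np.ones(len(t))];k=np.linalg.lstsq(A,t[:,2],rcond=None)[0]
  print(n,'cass top',rect(t),'slope',k[:2].round(3))
d=dict(np.load('pics/scene9.npz'));cv2.imwrite('pics/s9c.png',cv2.resize(cv2.cvtColor(d['color'],cv2.COLOR_RGB2BGR)[110:290,180:380],None,fx=3,fy=3,interpolation=cv2.INTER_CUBIC))
E
```

```text
[0.52135623 0.0853468  0.15100448] [9.99908937e-01 1.34787055e-02 6.64005546e-04 3.47640232e-05] [ 0.60443645 -0.41081797 -2.57511112]
wrist cass top (array([528.3,  84.4]), array([87.6, 75.1]), 1.5, 22095, np.float64(0.1815)) slope [-0.002 -0.005]
top cass top (array([492.8,  81.2]), array([38.3, 41. ]), 0.9, 97, np.float64(0.1829)) slope [0.014 0.022]
scene cass top (array([525.2,  82.4]), array([99.7, 59.7]), 3.9, 232, np.float64(0.1828)) slope [-0.003  0.004]
```

View pics/s9c.png

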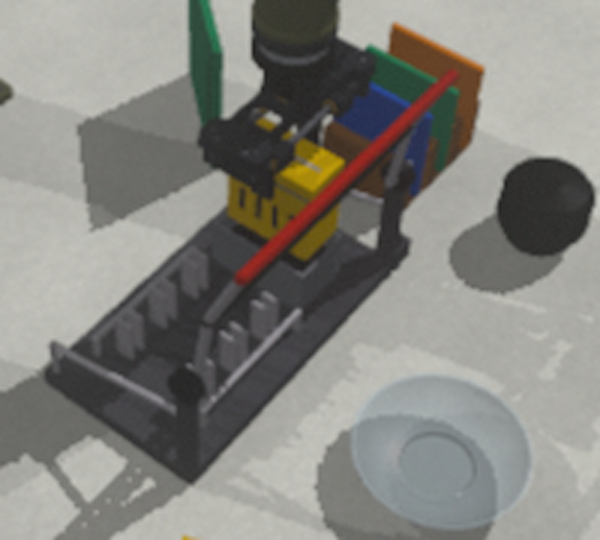

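The crop shows the cassette upright just above the cradle, clear of the open hold-down, and all three boards standing in the file. I'll trim by 1–2 mm and seat it.

Request:
{"op": "apply_moves", "data": {
  "plan": [
    [-0.001, -0.0015, 0, 0],
    [0, 0, -0.004, 0],
    [0, 0, -0.006, 0],
    [0, 0, -0.006, 0],
    [0, 0, -0.006, 0],
    [0, 0, -0.004, 0],
    [0, 0, -0.003, 0],
    [0, 0, 0, 0],
    [0, 0, 0, 0],
    [0, 0, 0, 0]
  ]
}}

```text
time_s: 34.67
ee_pos: [0.52, 0.0839, 0.1215]
orientation: [1.0, 0.014, 0.0, 0.0]
force: [0.6, -0.2, -2.8]
finger_gap: 0.634
grasp_force: 25.0
```

Request:
{"op": "apply_moves", "data": {
  "plan": [
    [0, 0, -0.001, 0],
    [0, 0, -0.001, 0],
    [0, 0, 0, 0],
    [0, 0, 0, 0],
    [0, 0, 0, 0]
  ]
}}

```text
time_s: 35.08
ee_pos: [0.5201, 0.0839, 0.1198]
orientation: [1.0, 0.013, 0.0, -0.0]
force: [-0.7, 0.2, 2.4]
finger_gap: 0.636
grasp_force: 25.0
```

Request:
{"op": "apply_moves", "data": {
  "plan": [
    [0, 0, 0, 0],
    [0, 0, 0, 0],
    [0, 0, 0, 0],
    [0, 0, 0, 0],
    [0, 0, 0.01, 0],
    [0, 0, 0.02, 0],
    [0, 0, 0.025, 0],
    [-0.005, 0, 0.03, 0],
    [-0.005, 0, 0.03, 0],
    [-0.01, 0, 0.03, 0],
    [-0.01, 0, 0.03, 0],
    [-0.01, 0, 0, 0]
  ],
  "gripper": 0.085
}}

```text
time_s: 36.08
ee_pos: [0.4823, 0.0829, 0.2997]
orientation: [1.0, 0.013, 0.005, -0.001]
force: [0.8, -1.2, -0.4]
finger_gap: 0.967
grasp_force: 0.0
```

```bash
python3 - <<'E'
from h import *
s=ctrl.observe();print(s['ee_pos'],s['orientation'],s['q'].round(2),s['force'])
for n in('wrist','scene'):
  d=shot(n,n+'10');W=cloud(d)
  p=mask(d,W,(18,60,30),(38,255,255),.13,.17,(.3,.7,-.1,.3))
  if len(p)<9: continue
  t=p[p[:,2]>np.percentile(p[:,2],60)-.003];A=np.c_[t[:,:2],np.ones(len(t))];k=np.linalg.lstsq(A,t[:,2],rcond=None)[0]
  print(n,'cass top',rect(t),'slope',k[:2].round(3))
  p=mask(d,W,(0,120,40),(8,255,255),.15,.4,(.4,.8,-.3,.3));print('red',np.median(p,0).round(3),len(p))
cv2.imwrite('pics/s10c.png',cv2.resize(cv2.cvtColor(d['color'],cv2.COLOR_RGB2BGR)[110:290,180:380],None,fx=3,fy=3,interpolation=cv2.INTER_CUBIC))
E
```

```text
[0.48228639 0.08291874 0.29973361] [ 9.99904894e-01  1.29575345e-02  4.69422873e-03 -5.19089059e-04] [-0.81  0.57  0.9   1.92 -0.56  0.91 -1.18] [ 0.81969411 -1.21415281 -0.40170668]
wrist cass top (array([520.9,  84.7]), array([98.7, 55.8]), 1.6, 6269, np.float64(0.1513)) slope [ 0.    -0.002]
red [nan nan nan] 0
scene cass top (array([518.5,  82.3]), array([91.1, 59.6]), 1.2, 398, np.float64(0.1529)) slope [ 0.004 -0.   ]
red [ 0.655 -0.022  0.314] 475
  return _methods._mean(a, axis=axis, dtype=dtype,
  ret = um.true_divide(
```

View pics/s10c.png

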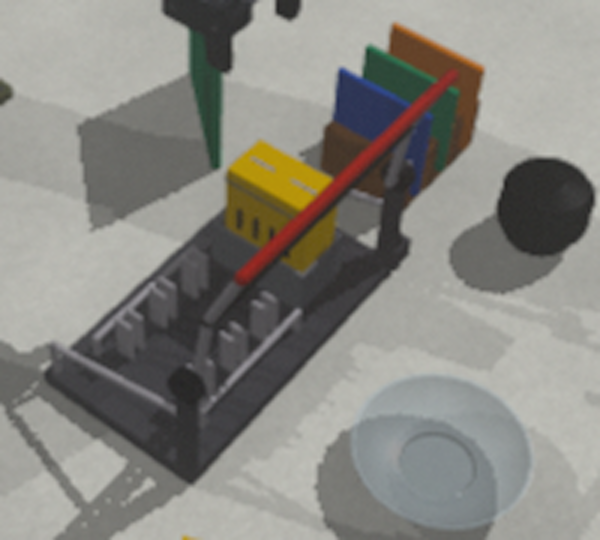

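The cassette is upright in the cradle at (0.521, 0.0845) with its top at 0.152, and the fingers are clear. The boards are fine and the hold-down is open. Now I go to close it.

Request:
{"op": "apply_moves", "data": {
  "plan": [
    [0, -0.005, 0.03, 6.9],
    [0, -0.008, 0.03, 6.9],
    [0, -0.008, 0.03, 6.9],
    [0, -0.008, 0.02, 6.9],
    [0.015, -0.008, 0, 6.9],
    [0.02, -0.008, 0, 6.9],
    [0.025, -0.008, 0, 6.9],
    [0.025, -0.008, 0, 6.9],
    [0.025, -0.008, 0, 6.9],
    [0.025, -0.008, 0, 6.9],
    [0.02, -0.008, 0, 6.9],
    [0.012, -0.005, 0, 6.9]
  ],
  "gripper": 0.05
}}

```text
time_s: 37.18
ee_pos: [0.6484, -0.0073, 0.4026]
orientation: [0.74, 0.673, -0.001, -0.0]
force: [0.0, -0.5, 0.1]
finger_gap: 0.567
grasp_force: 0.0
```

Request:
{"op": "apply_moves", "data": {
  "plan": [
    [0, 0, 0, 6.9],
    [0, 0, 0, 0],
    [0, 0, 0, 0],
    [0, 0, 0, 0]
  ]
}}

```text
time_s: 37.52
ee_pos: [0.6465, -0.0057, 0.404]
orientation: [0.7, 0.714, -0.0, -0.0]
force: [-0.9, 0.9, 0.5]
finger_gap: 0.571
grasp_force: 0.0
```

Request:
{"op": "apply_moves", "data": {
  "plan": [
    [0.002, 0, -0.01, 0],
    [0.002, 0, -0.02, 0],
    [0, 0, -0.022, 0],
    [0, 0, -0.022, 0],
    [0, 0, -0.018, 0],
    [0, 0, -0.013, 0],
    [0, 0, -0.008, 0],
    [0, 0, 0, 0]
  ]
}}

```text
time_s: 38.18
ee_pos: [0.6494, -0.0053, 0.2892]
orientation: [0.699, 0.715, -0.001, -0.002]
force: [-0.5, 0.8, -1.0]
finger_gap: 0.564
grasp_force: 0.0
```

Request:
{"op": "apply_moves", "data": {
  "plan": [
    [0, 0, 0, 0],
    [0, 0, 0, 0],
    [0, 0, 0, 0],
    [0, 0, 0, 0],
    [0, 0, 0, 0],
    [0, 0, 0, 0]
  ],
  "gripper": 0.0,
  "force": 30
}}

```text
time_s: 38.68
ee_pos: [0.651, -0.006, 0.2919]
orientation: [0.699, 0.715, 0.0, 0.0]
force: [0.6, 0.3, 0.1]
finger_gap: 0.139
grasp_force: 1.9
```

Request:
{"op": "apply_moves", "data": {
  "plan": [
    [0, 0, 0, 0],
    [-0.0106, 0, 0.0021, 0],
    [-0.0107, 0, 0.0017, 0],
    [-0.0116, 0, 0.0009, 0],
    [-0.0116, 0, 0, 0],
    [-0.0116, 0, -0.0009, 0],
    [-0.0115, 0, -0.0017, 0],
    [-0.0113, 0, -0.0025, 0],
    [-0.0112, 0, -0.0033, 0],
    [-0.0109, 0, -0.004, 0],
    [-0.0106, 0, -0.0048, 0],
    [-0.0102, 0, -0.0056, 0]
  ]
}}

```text
time_s: 39.68
ee_pos: [0.5315, -0.0088, 0.277]
orientation: [0.7, 0.714, 0.002, 0.004]
force: [-2.7, -5.0, 17.3]
finger_gap: 0.117
grasp_force: 27.9
```

Request:
{"op": "apply_moves", "data": {
  "plan": [
    [-0.0098, 0, -0.0062, 0],
    [-0.0093, 0, -0.0069, 0],
    [-0.0089, 0, -0.0075, 0],
    [-0.0083, 0, -0.0081, 0],
    [-0.0077, 0, -0.0087, 0],
    [-0.0071, 0, -0.0092, 0],
    [-0.0064, 0, -0.0097, 0],
    [-0.0057, 0, -0.0101, 0],
    [-0.005, 0, -0.0105, 0],
    [-0.0043, 0, -0.0109, 0],
    [-0.0035, 0, -0.011, 0],
    [0, 0, 0, 0]
  ]
}}

```text
time_s: 40.68
ee_pos: [0.4486, -0.0107, 0.1725]
orientation: [0.701, 0.713, -0.005, -0.001]
force: [-5.4, -13.1, -8.7]
finger_gap: 0.104
grasp_force: 30.3
```

Request:
{"op": "apply_moves", "data": {
  "plan": [
    [-0.0025, 0.002, -0.008, 0],
    [-0.002, 0.002, -0.008, 0],
    [0, 0, -0.004, 0],
    [0, 0, -0.002, 0],
    [0, 0, 0, 0],
    [0, 0, 0, 0],
    [0, 0, 0, 0],
    [0, 0, 0, 0]
  ]
}}

```text
time_s: 41.35
ee_pos: [0.444, -0.0104, 0.1518]
orientation: [0.703, 0.712, -0.006, 0.001]
force: [-7.6, -21.3, -5.0]
finger_gap: 0.103
grasp_force: 30.2
```

Request:
{"op": "apply_moves", "data": {
  "plan": [
    [0, 0, 0, 0],
    [0, 0, 0, 0],
    [0, 0, 0, 0],
    [0, 0, 0, 0],
    [0, 0, 0, 0],
    [0, 0, 0.01, 0],
    [0, 0, 0.02, 0],
    [0, 0, 0.025, 0],
    [0, 0, 0.025, 0],
    [0, 0, 0.025, 0],
    [0, 0, 0, 0],
    [0, 0, 0, 0]
  ],
  "gripper": 0.06
}}

```text
time_s: 42.35
ee_pos: [0.4496, -0.0014, 0.2586]
orientation: [0.699, 0.715, 0.002, 0.001]
force: [0.1, -0.4, -0.8]
finger_gap: 0.681
grasp_force: 0.0
```

Request:
{"op": "apply_moves", "data": {
  "plan": [
    [-0.01, 0, 0.01, 0],
    [-0.01, -0.02, 0.01, 0],
    [-0.01, -0.03, 0.01, 0],
    [0, -0.03, 0, 0],
    [0, -0.03, 0, 0],
    [0, -0.03, 0, 0],
    [0, -0.03, 0, 0],
    [0, 0, 0, 0],
    [0, 0, 0, 0],
    [0, 0, 0, 0],
    [0, 0, 0, 0],
    [0, 0, 0, 0]
  ]
}}

```text
time_s: 43.35
ee_pos: [0.4186, -0.1705, 0.2871]
orientation: [0.698, 0.716, 0.0, -0.001]
force: [-0.2, -0.2, -0.1]
finger_gap: 0.683
grasp_force: 0.0
```

```bash
python3 - <<'E'
from h import *
s=ctrl.observe();print(s['ee_pos'],s['force'],s['time_s'])
for n in('top','scene'):
  d=shot(n,n+'11');W=cloud(d)
  p=mask(d,W,(0,120,40),(8,255,255),.15,.4,(.3,.8,-.3,.3));print(n,'red',np.median(p,0).round(4),p[:,2].mean().round(4),len(p))
  p=mask(d,W,(18,60,30),(38,255,255),.12,.17,(.3,.7,-.1,.3))
  t=p[p[:,2]>np.percentile(p[:,2],60)-.003];A=np.c_[t[:,:2],np.ones(len(t))];k=np.linalg.lstsq(A,t[:,2],rcond=None)[0]
  print('cass top',rect(t),'slope',k[:2].round(3))
  for c,lo,hi in [('amber',(8,120,60),(17,255,255)),('green',(60,100,40),(95,255,255)),('blue',(100,120,50),(125,255,255))]:
    p=mask(d,W,lo,hi,.126,.16,(.4,.7,.2,.5));print(c,rect(p)) if len(p)>5 else 0
cv2.imwrite('pics/s11c.png',cv2.resize(cv2.cvtColor(d['color'],cv2.COLOR_RGB2BGR)[110:290,180:380],None,fx=3,fy=3,interpolation=cv2.INTER_CUBIC))
E
```

```text
[ 0.41857789 -0.17046768  0.28714644] [-0.1617544  -0.21840204 -0.13149038] 43.35
top red [ 0.443  -0.0053  0.1755] 0.1754 428
cass top (array([520.8,  83.6]), array([97.4, 57.5]), 1.3, 566, np.float64(0.1437)) slope [-0.001 -0.001]
amber (array([515.1, 369.8]), array([  6.9, 115.1]), 89.8, 34, np.float64(0.1301))
green (array([515.6, 321.1]), array([114.9,   7.8]), 0.4, 126, np.float64(0.1317))
blue (array([514.7, 270. ]), array([117.5,   8.2]), 0.0, 119, np.float64(0.1319))
scene red [ 0.4475 -0.0214  0.1756] 0.1756 288
cass top (array([524.1,  55.4]), array([100.1, 110.5]), 2.5, 419, np.float64(0.1438)) slope [ 0.001 -0.049]
amber (array([517.1, 366.4]), array([118.7,  10. ]), 0.5, 74, np.float64(0.1307))
green (array([516.9, 297.6]), array([ 49.5, 119. ]), 88.8, 66, np.float64(0.1308))
blue (array([516.7, 266.6]), array([ 11.3, 116.2]), 89.1, 91, np.float64(0.1313))
```

View pics/s11c.png

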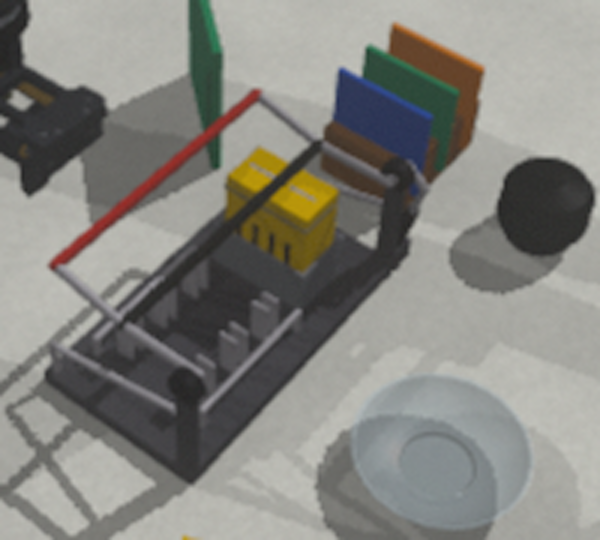

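The crop shows the hold-down shut, with the handle back at its starting height of 0.1755. The cassette is upright and about 9 mm lower, the three boards stand in their bays, and the arm is clear. Handing in.

```bash
python3 -c "
from cell import ctrl
print(ctrl.sign_off())"
```

```text
the job is handed in; nothing more can be done
None
```

The job is handed in (no score was returned): all three glass boards stand in their own bays of the file, the cassette sits upright in the cradle pressed down about 9 mm, and the hold-down is shut.

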